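# Cull the rocking candle stand

## Robot

A 7-joint arm with a two-finger parallel gripper is mounted at the origin on the work surface. World frame = base frame: x ahead of the robot, y to its left, z up, the work surface at z = 0. Lengths are in mm, angles in rad, forces in N, time in s.
With the tool pointing down it reaches from about 400 to 875 mm from the base axis. Payload 4.4 kg.
Tool frame: the origin (TCP) lies on the centre line of the jaws, within the pads' length; the fingertips stand 25 mm ahead of it and the grasp point (between the pads) lies 6 mm ahead of it; x points along the fingers, y is the direction in which the jaws open and shut, and the axes are right-handed (so a half turn about x gives the same grasp; the last joint's range is limited). The gripper opens to 85 mm and grips with 20 to 120 N. Pads are 22 mm wide; open, the fingers measure 114 mm over their backs; the gripper's body (76 mm by 85 mm) begins 54 mm behind the grasp point. The pads swing forward as they close: fully open they stand 13 mm farther back than shut.
Start: joints at [1.183, 0.628, 0.038, 1.517, -0.027, 0.996, -0.02], TCP at [205.605, -616.639, 256.313] pointing down, gripper open.
Joint ranges: [-3.06, 3.06], [-0.37, 2.12], [-1.25, 1.32], [0.18, 2.47], [-1.1, 4.24], [0.23, 1.98], [-2.94, 2.94]. Speed limits (rad/s): [2.57, 2.57, 3.14, 3.14, 3.14, 3.14, 3.14].

## Interface

Orientations are given as [roll, pitch, yaw] about the fixed x, y, z axes, in that order (R = Rz(yaw) Ry(pitch) Rx(roll)).
In Python, from cell import * gives the robot as it stands. The module is installed in compiled form; this text tells all that it offers.
- The arm moves only by the tool jog_arm, never from a script. Its argument "series" is a list of rows, each a list of 3 entries, a list of its own where there are three numbers: the turn, a rotation vector about the tool's x, y, z in degrees, then the shift along the tool's x, y, z in mm, then the gripper's target within -1 to 1 (shut at 1, half-way at 0, fully open at -1). In form: [[[rx, ry, rz], [dx, dy, dz], hand], ...]. A call has 1 to 8 rows; each row shifts and turns the commanded pose from where the row before left it, along the tool's axes as they then stand; what a row does not reach is not made up. A row lasts 1/8 s, in which the tool goes at most 62.5 mm and 10.7 degrees, less where a joint would pass 70% of its speed; a pose out of reach is approached as far as the arm can. A call is refused whole if a number of a shift passes 62.5 or a number of a turn 10.7, either way. A call with a gripper value outside its range is refused whole. The fingers move at their own pace and stop on an object; the grip force is fixed at half the most. Time passes only in rows, so rows that do not move let the fingers close. It gives the time, the measured TCP pose, the force and the opening at its end, in the units of the state.
- read_state(): the state, without advancing time (a new reading comes with each control period).
- get_image(name): name is "side" or "top" or "wrist"; returns a dict with "img" (420x560x3 uint8, red, green, blue), "range_z" (420x560 float32, mm along the optical axis (not along the pixel's ray), 0 where there is no reading), "fovy" (degrees; the focal length in pixels is half the picture's height over the tangent of half this angle, whatever the lens; pixels are square), "cx", "cy" (the principal point, pixels), "cam_to_world" (4x4, takes a point from camera to world coordinates). Camera axes: x right, y up, looking along -z (the intrinsics and any distortion apply to the point x, -y, -z); pixel columns grow to the right and rows downward; lengths in mm; the calibration is good to about 2 mm. A picture is of the moment at which its call begins.
- finish_job(): hands the job in, once; it reports no verdict.
The state is a dict: "clock": time; "qpos": joint angles; "qd": joint speeds; "tau": joint torques, N m; "eef_pos": TCP position; "tool_rot": TCP orientation; "force": force on the tool from outside, world axes, zero at the start; "torque": the same for the moment, N m; "width": finger opening in mm.
Only numpy, scipy, OpenCV 4.12 (cv2) and the standard library are available. Lean on these libraries where they do the work, as an engineer would, in place of code of your own. Each camera call takes 0.05 s, during which the arm holds its last target. There are 200 camera calls.

## Task

One of the three candle stands has a bent base. First lay all three standing side by side on the flat stone slab, then press down on the corners of their base plates with the fingers to find the one that rocks, holding it rocked for a moment when you find it. Set that one down upright in the cardboard reject box, leave the two sound ones standing on the slab, and disturb nothing else.

Things in the scene. Friction and masses are not known exactly. Their poses are not given: they have to be found in the camera images.
- stand_a: candle stand: square steel base plate 100 x 100 x 4 mm on four round feet 16 mm across (centred 39 mm from the middle in x and in y, under the corners), a tin fixed upright on its middle; about 0.3 kg. Origin: centre of the underside, at foot level; z up, x and y along the edges. Plate's upper face 9 mm, tin's top 59 mm above the origin. Starts on a cardboard sheet 4 mm thick
- stand_b: candle stand like stand_a, same sizes and origin. Exactly one of stands a, b, c is bent: it bears on two diagonally opposite feet, the other two are 3 mm clear of a flat surface. It still rests level, so pose and looks do not tell which one, nor which diagonal, and the start places are shuffled
- stand_c: candle stand like stand_a, same sizes and origin. The bent one, on a flat surface, rocks about 0.05 rad (2.5 mm down at the corner) under less than 1 N pressed on either short-footed corner, and comes level again when let go; its other two corners, and all corners of a sound stand, do not yield
- tin_a: the tin fixed on stand_a, brass-coloured, 50 mm across and 50 mm tall (plus a 7 mm card wick on top): the part to grip. Origin: centre of its underside, 9 mm above the stand's origin
- tin_b: the tin fixed on stand_b, brass-coloured, 50 mm across and 50 mm tall (plus a 7 mm card wick on top): the part to grip. Origin: centre of its underside, 9 mm above the stand's origin
- tin_c: the tin fixed on stand_c, brass-coloured, 50 mm across and 50 mm tall (plus a 7 mm card wick on top): the part to grip. Origin: centre of its underside, 9 mm above the stand's origin
- foot_a1: foot of stand_a under its corner at +x +y. Origin: where it joins the plate, 5 mm above the stand's origin; its length (5 mm, or 2 mm if it is a short one) does not show in its pose
- foot_a2: foot of stand_a under its corner at +x -y. Origin: where it joins the plate, 5 mm above the stand's origin; its length (5 mm, or 2 mm if it is a short one) does not show in its pose
- foot_b1: foot of stand_b under its corner at +x +y. Origin: where it joins the plate, 5 mm above the stand's origin; its length (5 mm, or 2 mm if it is a short one) does not show in its pose
- foot_b2: foot of stand_b under its corner at +x -y. Origin: where it joins the plate, 5 mm above the stand's origin; its length (5 mm, or 2 mm if it is a short one) does not show in its pose
- foot_c1: foot of stand_c under its corner at +x +y. Origin: where it joins the plate, 5 mm above the stand's origin; its length (5 mm, or 2 mm if it is a short one) does not show in its pose
- foot_c2: foot of stand_c under its corner at +x -y. Origin: where it joins the plate, 5 mm above the stand's origin; its length (5 mm, or 2 mm if it is a short one) does not show in its pose
- slab: polished stone slab lying fixed on the table, truly flat, 150 mm (x) by 400 mm (y), 20 mm thick. Origin: centre of its underside; upper face 20 mm above it. Room for the three stands side by side along y
- reject_box: open cardboard reject box, fixed on the table, 190 x 190 mm outside, 60 mm tall, walls and floor 5 mm thick. Origin: centre of its underside
- can: bystander: a steel can 66 mm across, 60 mm tall; leave it alone
- jar: bystander: a glass jar 56 mm across, 60 mm tall; leave it alone
- tape: bystander: a roll of clear tape 100 mm across, 45 mm tall; leave it alone
- screwdriver: bystander: a screwdriver 140 mm long, lying; leave it alone
- wax_block: bystander: a white block 70 x 50 x 30 mm; leave it alone
- sticks: bystander: a bundle of wooden sticks 80 x 20 x 10 mm; leave it alone
- lid_stack: bystander: a stack of steel lids 72 mm across, 20 mm tall; leave it alone

How it is judged (in metres and radians):
On the way, in this order (a step that is already met when the one before it is completed fails the run):
1. all three stands stand on the slab, level, let go and at rest (x of stand_a in the frame of slab between -0.07 and 0.07 m and y of stand_a in the frame of slab between -0.195 and 0.195 m and z of stand_a in the frame of slab between 0.017 and 0.0235 m and angle between each of stand_a, stand_b, stand_c's own z axis and vertical below 0.02 rad and linear speed of each of stand_a, stand_b, stand_c below 0.03 m/s and contact force between the fingers and stand_a below 0.1 N and x of stand_b in the frame of slab between -0.07 and 0.07 m and y of stand_b in the frame of slab between -0.195 and 0.195 m and z of stand_b in the frame of slab between 0.017 and 0.0235 m and contact force between the fingers and stand_b below 0.1 N and x of stand_c in the frame of slab between -0.07 and 0.07 m and y of stand_c in the frame of slab between -0.195 and 0.195 m and z of stand_c in the frame of slab between 0.017 and 0.0235 m and contact force between the fingers and stand_c below 0.1 N), for 0.2 s.
2. the bent stand (only it can), on the slab, is rocked by the fingers pressing on its base plate (not on its tin) (((x of stand_a in the frame of slab between -0.07 and 0.07 m and y of stand_a in the frame of slab between -0.195 and 0.195 m and angle between stand_a's own z axis and vertical between 0.03 and 0.12 rad and z of stand_a in the frame of slab below 0.027 m and contact force between the fingers and stand_a above 0.6 N and contact force between the fingers and tin_a below 0.2 N) or (x of stand_b in the frame of slab between -0.07 and 0.07 m and y of stand_b in the frame of slab between -0.195 and 0.195 m and angle between stand_b's own z axis and vertical between 0.03 and 0.12 rad and z of stand_b in the frame of slab below 0.027 m and contact force between the fingers and stand_b above 0.6 N and contact force between the fingers and tin_b below 0.2 N) or (x of stand_c in the frame of slab between -0.07 and 0.07 m and y of stand_c in the frame of slab between -0.195 and 0.195 m and angle between stand_c's own z axis and vertical between 0.03 and 0.12 rad and z of stand_c in the frame of slab below 0.027 m and contact force between the fingers and stand_c above 0.6 N and contact force between the fingers and tin_c below 0.2 N))), for 0.1 s.
3. a stand is upright in the reject box, let go (((x of stand_a in the frame of reject_box between -0.06 and 0.06 m and y of stand_a in the frame of reject_box between -0.06 and 0.06 m and z of stand_a in the frame of reject_box below 0.012 m and angle between stand_a's own z axis and vertical below 0.12 rad and linear speed of stand_a below 0.03 m/s and contact force between the fingers and stand_a below 0.1 N) or (x of stand_b in the frame of reject_box between -0.06 and 0.06 m and y of stand_b in the frame of reject_box between -0.06 and 0.06 m and z of stand_b in the frame of reject_box below 0.012 m and angle between stand_b's own z axis and vertical below 0.12 rad and linear speed of stand_b below 0.03 m/s and contact force between the fingers and stand_b below 0.1 N) or (x of stand_c in the frame of reject_box between -0.06 and 0.06 m and y of stand_c in the frame of reject_box between -0.06 and 0.06 m and z of stand_c in the frame of reject_box below 0.012 m and angle between stand_c's own z axis and vertical below 0.12 rad and linear speed of stand_c below 0.03 m/s and contact force between the fingers and stand_c below 0.1 N))), for 0.2 s.
At the end, for the whole second after the job is handed in: The two sound stands stand on the slab, level within 0.02 rad, bearing on all their feet (over 0.1 N on each listed foot), let go and at rest; the bent stand stands upright (within 0.12 rad) on the floor of the reject box, within 60 mm of its centre along each side, let go and at rest ((((x of stand_a in the frame of reject_box between -0.06 and 0.06 m and y of stand_a in the frame of reject_box between -0.06 and 0.06 m and z of stand_a in the frame of reject_box below 0.012 m and angle between stand_a's own z axis and vertical below 0.12 rad and linear speed of stand_a below 0.03 m/s and contact force between the fingers and stand_a below 0.1 N) and (x of stand_b in the frame of slab between -0.07 and 0.07 m and y of stand_b in the frame of slab between -0.195 and 0.195 m and z of stand_b in the frame of slab between 0.017 and 0.0235 m and angle between stand_b's own z axis and vertical below 0.02 rad and linear speed of stand_b below 0.03 m/s and contact force between the fingers and stand_b below 0.1 N and contact force between each of foot_b1, foot_b2 and slab above 0.1 N) and (x of stand_c in the frame of slab between -0.07 and 0.07 m and y of stand_c in the frame of slab between -0.195 and 0.195 m and z of stand_c in the frame of slab between 0.017 and 0.0235 m and angle between stand_c's own z axis and vertical below 0.02 rad and linear speed of stand_c below 0.03 m/s and contact force between the fingers and stand_c below 0.1 N and contact force between each of foot_c1, foot_c2 and slab above 0.1 N)) or ((x of stand_b in the frame of reject_box between -0.06 and 0.06 m and y of stand_b in the frame of reject_box between -0.06 and 0.06 m and z of stand_b in the frame of reject_box below 0.012 m and angle between stand_b's own z axis and vertical below 0.12 rad and linear speed of stand_b below 0.03 m/s and contact force between the fingers and stand_b below 0.1 N) and (x of stand_a in the frame of slab between -0.07 and 0.07 m and y of stand_a in the frame of slab between -0.195 and 0.195 m and z of stand_a in the frame of slab between 0.017 and 0.0235 m and angle between stand_a's own z axis and vertical below 0.02 rad and linear speed of stand_a below 0.03 m/s and contact force between the fingers and stand_a below 0.1 N and contact force between each of foot_a1, foot_a2 and slab above 0.1 N) and (x of stand_c in the frame of slab between -0.07 and 0.07 m and y of stand_c in the frame of slab between -0.195 and 0.195 m and z of stand_c in the frame of slab between 0.017 and 0.0235 m and angle between stand_c's own z axis and vertical below 0.02 rad and linear speed of stand_c below 0.03 m/s and contact force between the fingers and stand_c below 0.1 N and contact force between each of foot_c1, foot_c2 and slab above 0.1 N)) or ((x of stand_c in the frame of reject_box between -0.06 and 0.06 m and y of stand_c in the frame of reject_box between -0.06 and 0.06 m and z of stand_c in the frame of reject_box below 0.012 m and angle between stand_c's own z axis and vertical below 0.12 rad and linear speed of stand_c below 0.03 m/s and contact force between the fingers and stand_c below 0.1 N) and (x of stand_a in the frame of slab between -0.07 and 0.07 m and y of stand_a in the frame of slab between -0.195 and 0.195 m and z of stand_a in the frame of slab between 0.017 and 0.0235 m and angle between stand_a's own z axis and vertical below 0.02 rad and linear speed of stand_a below 0.03 m/s and contact force between the fingers and stand_a below 0.1 N and contact force between each of foot_a1, foot_a2 and slab above 0.1 N) and (x of stand_b in the frame of slab between -0.07 and 0.07 m and y of stand_b in the frame of slab between -0.195 and 0.195 m and z of stand_b in the frame of slab between 0.017 and 0.0235 m and angle between stand_b's own z axis and vertical below 0.02 rad and linear speed of stand_b below 0.03 m/s and contact force between the fingers and stand_b below 0.1 N and contact force between each of foot_b1, foot_b2 and slab above 0.1 N)))); the robot touches nothing.
It fails at once if a bystander is pushed more than 30 mm (distance of any of can, jar, tape, screwdriver, wax_block, sticks, lid_stack from where it was at the start of the episode above 0.03 m).
It fails at once if a stand is tipped over (angle between any of stand_a, stand_b, stand_c's own z axis and vertical above 0.6 rad).
It also fails if it takes over 72 s, if anything falls off the work surface, if the arm or the gripper's body presses on something with over 40 N, if the wrist force passes 120 N, or if a joint passes its speed limit or range.

## Working session

There is one attempt and no reset: what is moved stays moved. The work goes in short steps, Python scripts to look and compute and a tool call to move; the robot and the scene stay as the last step left them, time stands still between calls to the robot, and variables do not carry over. Pictures are saved under pics/ and viewed, about 8 in all and at most 12, crops included, and the job is handed in when it is done.

Besides the shell and the picture viewer there is one more tool, called after ">>>" as name(argument=value, ...) on one line, values as JSON. jog_arm: Moves the arm, as the interface text tells. Its arguments: {"type":"object","properties":{"series":{"type":"array"}},"required":["series"]}

```bash
mkdir -p pics; cat > h.py <<'E'
from cell import *
import numpy as np, cv2
def pts(d):
    "world xyz per pixel from range_z"
    h,w=d["range_z"].shape; f=h/2/np.tan(np.radians(d["fovy"]/2))
    u,v=np.meshgrid(np.arange(w),np.arange(h)); z=d["range_z"]
    P=np.stack([(u-d["cx"])/f*z,-(v-d["cy"])/f*z,-z,np.ones_like(z)],-1)
    return (P@np.asarray(d["cam_to_world"]).T)[...,:3]
def save(d,n): cv2.imwrite(f"pics/{n}.png",d["img"][...,::-1])
E
python3 - <<'E'
from h import *
s=read_state(); print({k:np.round(v,3).tolist() for k,v in s.items()})
a=[]
for n in("top","side"):
    d=get_image(n); save(d,n); np.savez(n+".npz",**d); print(n,d["fovy"],d["cx"],d["cy"],[k for k in d]); print(np.round(d["cam_to_world"],2))
E
```

```text
{'clock': 0.0, 'qpos': [1.183, 0.629, 0.038, 1.518, -0.027, 0.996, -0.02], 'qd': [-0.001, -0.0, 0.0, -0.0, -0.001, -0.0, -0.001], 'tau': [-0.0, -56.341, 1.226, -19.344, 0.011, 0.011, 0.0], 'eef_pos': [205.409, -616.081, 255.382], 'tool_rot': [-1.538, 1.569, 1.926], 'force': [-0.213, 0.14, -0.404], 'torque': [0.018, 0.02, -0.043], 'width': 84.937}
top 44.49737104130659 288.1037698985248 210.592184055807 ['img', 'range_z', 'fovy', 'cx', 'cy', 'cam_to_world']
[[-2.00000e-02  1.00000e+00 -1.00000e-01  4.16520e+02]
 [-1.00000e+00 -2.00000e-02  1.00000e-02  1.77900e+01]
 [ 1.00000e-02  1.00000e-01  1.00000e+00  1.61808e+03]
 [ 0.00000e+00  0.00000e+00  0.00000e+00  1.00000e+00]]
side 44.66111623547566 273.87180186985205 214.14178261502255 ['img', 'range_z', 'fovy', 'cx', 'cy', 'cam_to_world']
[[-9.2000e-01  2.3000e-01 -3.1000e-01  2.0425e+02]
 [-3.9000e-01 -5.2000e-01  7.6000e-01  9.2959e+02]
 [ 1.0000e-02  8.2000e-01  5.7000e-01  7.4584e+02]
 [ 0.0000e+00  0.0000e+00  0.0000e+00  1.0000e+00]]
```

View pics/top.png

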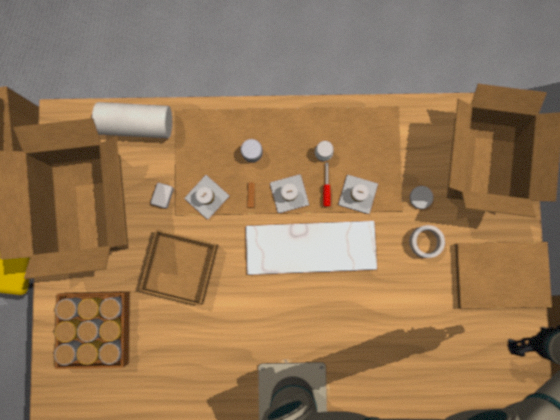

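View pics/side.png

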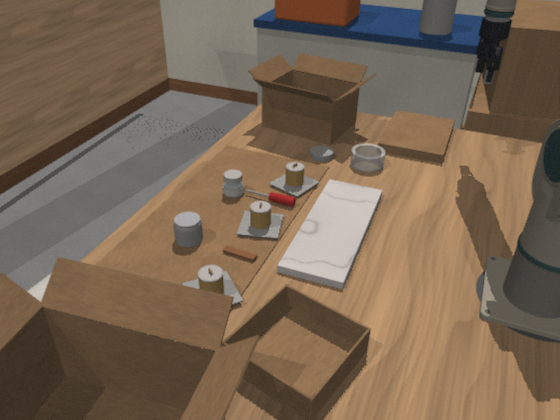

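The top view shows the stands at about (205,195), (289,192) and (359,193). The slab is at (311,248) and the reject box at (178,267). The bystanders lie around the stands: screwdriver (327,185), sticks (250,195), wax (162,195), can (251,150), jar (324,150). The side view agrees.

```bash
cat >> h.py <<'E'
def measure(d, seeds, zlo=48, zhi=75):
    "tin centre (mid of points at tin-top height) and plate rectangle near each seed pixel"
    P=pts(d); out=[]
    for (u,v) in seeds:
        sl=np.s_[max(v-32,0):v+32,max(u-32,0):u+32]; q=P[sl]; im=d["img"][sl].astype(int)
        t=q[(q[...,2]>zlo)&(q[...,2]<zhi)]
        hsv=cv2.cvtColor(d["img"][sl],cv2.COLOR_RGB2HSV)
        out.append((t,q,hsv))
    return out
E
python3 - <<'E'
from h import *
d=dict(np.load("top.npz")); P=pts(d)
for (u,v) in [(300,300),(200,320),(400,320),(300,110),(150,350),(311,262),(311,235),(350,235),(265,262),(178,267),(289,187),(205,198),(359,188),(212,130),(30,108),(540,90)]: print((u,v),np.round(P[v,u],1))
# slab corners: white low-saturation at z~20
hsv=cv2.cvtColor(d["img"],cv2.COLOR_RGB2HSV); m=((hsv[...,1]<60)&(hsv[...,2]>120)).astype(np.uint8)
n,l,st,c=cv2.connectedComponentsWithStats(m)
for i in range(1,n):
    if st[i,4]>120 and st[i,1]>110:
        ys,xs=np.where(l==i); q=P[ys,xs]
        w=q[np.abs(q[:,2]-np.median(q[:,2]))<12][:,:2].astype(np.float32)
        print(st[i],np.round(np.median(q,0),1),[np.round(k,1) for k in cv2.minAreaRect(w)])
for s in [(205,195),(289,192),(359,193)]:
    u,v=s; q=P[v-25:v+25,u-25:u+25]; t=q[(q[...,2]>50)&(q[...,2]<80)]
    r=cv2.minEnclosingCircle(t[:,:2].astype(np.float32)); print("tin",np.round(np.median(t,0),1),np.round(r[0],1),round(r[1],1),len(t))
b=P[225:310,130:225]; t=b[(b[...,2]>50)&(b[...,2]<75)]; r=cv2.minAreaRect(t[:,:2].astype(np.float32)); print("box",r,np.median(t[:,2]))
E
```

```text
(300, 300) [292.6 -30.4  -5.7]
(200, 320) [238.1 280.3   3.6]
(400, 320) [ 2.258e+02 -3.399e+02 -3.000e-01]
(300, 110) [898.4 -42.6   2.4]
(150, 350) [150.6 433.2   5.7]
(311, 262) [410.2 -66.6  11.5]
(311, 235) [494.  -68.1  18.1]
(350, 235) [ 491.9 -190.1   16.1]
(265, 262) [412.8  76.3  20.1]
(178, 267) [402.2 348.3   4.7]
(289, 187) [639.8  -1.7  62.5]
(205, 198) [610.8 255.5  58.5]
(359, 188) [ 633.4 -216.3   60.4]
(212, 130) [837.4 241.2   1.3]
(30, 108) [1106.4 1126.1 -601.8]
(540, 90) [ 1203.  -1217.   -752.1]
[241 139  21  20 331] [761.  112.9  63.6] [array([761.3, 112.6]), array([60.3, 59.1]), np.float64(43.7)]
[316 141  17  18 226] [ 756.2 -114.7   63.1] [array([ 756.9, -115.3]), array([46.9, 48.5]), np.float64(44.8)]
[270 175  39  38 924] [626.2  -4.8  14.6] [array([627.6,  -1.8]), array([101.2, 101.4]), np.float64(15.0)]
[339 175  39  38 888] [ 619.4 -220.6   14.7] [array([ 621.7, -219.2]), array([101.5,  99.8]), np.float64(72.5)]
[185 176  44  43 942] [619.5 254.1  14.2] [array([621.4, 259. ]), array([102.6, 100.9]), np.float64(47.5)]
[151 183  22  25 380] [626.1 394.4 
[... 176 characters left out ...]
.2)]
[412 226  33  32 390] [ 466.6 -426.4   44. ] [array([ 466.7, -425.8]), array([100.2,  95.3]), np.float64(89.3)]
[259 364  42  10 207] [94.9 41.6 11.6] [array([89.2, 36.9]), array([125.4,  27.6]), np.float64(89.9)]
[313 386  13  26 222] [ -0.5 -84.9  11.4] [array([ -3., -84.]), array([74.8, 31.9]), np.float64(4.3)]
[535 407  25  13 219] [ 162.6 -404.1  768.2] [array([ 163.9, -404.5]), array([46.4, 16. ]), np.float64(78.0)]
tin [621.5 257.1  64.2] [621.2 257.1] 25.9 223
tin [626.8  -4.1  63.9] [627.9  -3.1] 26.1 225
tin [ 621.1 -219.3   63.8] [ 621.4 -220.6] 26.2 226
box ((403.3712158203125, 337.61468505859375), (191.9378204345703, 190.47097778320312), 75.31405639648438) 58.59654240543205
```

```bash
python3 - <<'E'
import cv2
im=cv2.imread("pics/top.png")[130:310,130:450]
cv2.imwrite("pics/crop.png",cv2.resize(im,None,fx=2.5,fy=2.5,interpolation=cv2.INTER_CUBIC))
E
```

```text
(no output)
```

View pics/crop.png

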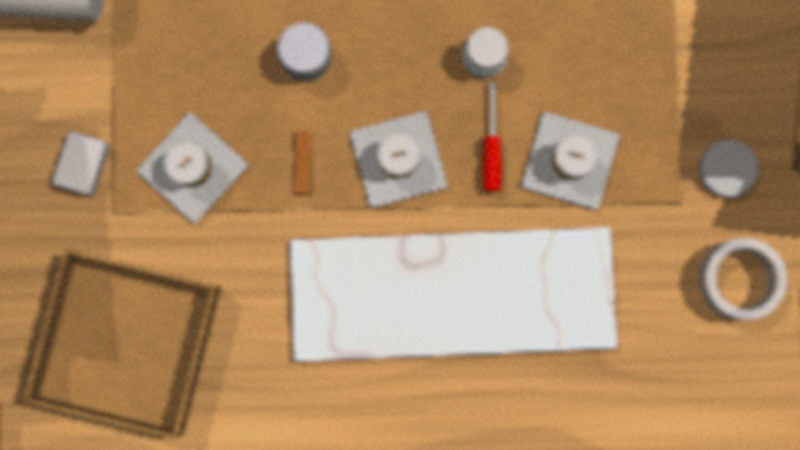

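```bash
cat >> h.py <<'E'
from scipy.spatial.transform import Rotation as Ro
def plan(x,y,z,yaw=None):
    "tool-frame shift to world target, and turn: tilt correction + yaw of jaw axis (deg, mod 180)"
    s=read_state(); R=Ro.from_euler("xyz",s["tool_rot"]); M=R.as_matrix(); p=np.array(s["eef_pos"])
    print("t",round(s["clock"],2),"pos",np.round(p,1),"jaw yaw",round(np.degrees(np.arctan2(M[1,1],M[0,1])),1),"toolx",np.round(M[:,0],3),"F",np.round(s["force"],2),"w",round(s["width"],1),"q1,q7",np.round([s["qpos"][0],s["qpos"][6]],2))
    print("shift",np.round(M.T@(np.array([x,y,z])-p),1))
    if yaw is not None:
        c=[]
        for k in(0,180):
            a=np.radians(yaw+k); Y=np.array([np.cos(a),np.sin(a),0]); X=np.array([0,0,-1.]); T=np.stack([X,Y,np.cross(X,Y)],1)
            c.append(np.degrees(Ro.from_matrix(M.T@T).as_rotvec()))
        print("turn",np.round(min(c,key=np.linalg.norm),1))
E
python3 -c "
from h import *
plan(621.4,-220,120,0); plan(621.4,-220,120,90)"
```

```text
t 0.1 pos [ 205.4 -616.1  255.5] jaw yaw -71.6 toolx [-0.001  0.002 -1.   ] F [-0.07  0.16 -0.52] w 85.5 q1,q7 [ 1.18 -0.02]
shift [ 135.9 -244.  -519.9]
turn [-71.6  -0.1   0.1]
t 0.1 pos [ 205.4 -616.1  255.5] jaw yaw -71.6 toolx [-0.001  0.002 -1.   ] F [-0.07  0.16 -0.52] w 85.5 q1,q7 [ 1.18 -0.02]
shift [ 135.9 -244.  -519.9]
turn [18.4  0.   0.1]
```

>>> jog_arm(series=[[[0,0,0],[0,-24,-52],-1],[[0,0,0],[0,-24,-52],-1],[[0,0,0],[0,-24,-52],-1],[[0,0,0],[0,-24,-52],-1],[[0,0,0],[0,-24,-52],-1],[[0,0,0],[0,-24,-52],-1],[[0,0,0],[5,-24,-52],-1],[[0,0,0],[10,-24,-52],-1]])

```text
clock: 1.1
eef_pos: [540.8, -301.7, 241.3]
tool_rot: [2.081, 1.57, -0.739]
force: [0.8, -1.5, 0.0]
width: 85.5
```

```bash
python3 -c "
from h import *
plan(621.4,-220,130,-17.5)"
```

```text
t 1.1 pos [ 540.8 -301.7  241.3] jaw yaw -71.6 toolx [ 0. -0. -1.] F [ 0.76 -1.48  0.04] w 85.5 q1,q7 [ 0.44 -0.76]
shift [ 111.3  -52.1 -102.3]
turn [-54.1  -0.   -0. ]
```

>>> jog_arm(series=[[[0,0,0],[10,-26,-51],-1],[[0,0,0],[10,-26,-51],-1],[[-10.5,0,0],[15,0,0],-1],[[-10.5,0,0],[15,0,0],-1],[[-10.5,0,0],[15,0,0],-1],[[-10.5,0,0],[15,0,0],-1],[[-10.5,0,0],[15,0,0],-1],[[-2,0,0],[15,0,0],-1]])

```text
clock: 2.1
eef_pos: [619.5, -221.5, 130.3]
tool_rot: [-2.158, 1.57, 2.257]
force: [0.6, -0.3, 0.5]
width: 85.2
```

```bash
python3 -c "
from h import *
plan(621.4,-220,53,-17.5)"
```

```text
t 2.1 pos [ 619.5 -221.5  130.3] jaw yaw -17.1 toolx [-0.001  0.001 -1.   ] F [ 0.55 -0.25  0.47] w 85.2 q1,q7 [ 0.43 -0.18]
shift [77.3  1.4 -1.9]
turn [ 0.4 -0.   0. ]
```

>>> jog_arm(series=[[[0,0,0],[25,1,-2],-1],[[0,0,0],[30,0,0],-1],[[0,0,0],[22,0,0],-1],[[0,0,0],[0,0,0],0.3],[[0,0,0],[0,0,0],1],[[0,0,0],[0,0,0],1],[[0,0,0],[0,0,0],1],[[0,0,0],[0,0,0],1]])

```text
clock: 3.1
eef_pos: [622.3, -219.9, 55.5]
tool_rot: [1.658, 1.569, -0.21]
force: [-0.1, 0.1, 6.3]
width: 48.9
```

```bash
python3 -c "
from h import *
plan(459.1,-208.2,90,1.2)"
```

```text
t 3.1 pos [ 622.3 -219.9   55.5] jaw yaw -17.1 toolx [ 0.002 -0.    -1.   ] F [-0.06  0.12  6.34] w 48.9 q1,q7 [ 0.41 -0.21]
shift [ -34.8 -159.4   36.8]
turn [-18.3   0.   -0.1]
```

>>> jog_arm(series=[[[0,0,0],[-20,0,0],1],[[0,0,0],[-25,0,0],1],[[0,0,0],[0,-30,7],1],[[0,0,0],[0,-45,10],1],[[0,0,0],[0,-45,10],1],[[0,0,0],[0,-40,10],1],[[-9,0,0],[0,0,0],1],[[-9.3,0,0],[0,0,0],1]])

```text
clock: 4.1
eef_pos: [457.2, -208.6, 100.3]
tool_rot: [0.286, 1.57, -1.258]
force: [-0.3, 0.1, -3.0]
width: 48.6
```

```bash
python3 -c "
from h import *
plan(459.1,-208.2,72,1.2); d=get_image('side');save(d,'s2');d=get_image('top');P=pts(d)
s=P[150:270,180:400]; print(len(s))"
```

```text
t 4.1 pos [ 457.2 -208.6  100.3] jaw yaw 1.5 toolx [ 0.    -0.001 -1.   ] F [-0.33  0.08 -2.98] w 48.6 q1,q7 [0.55 0.02]
shift [28.3  1.9 -0.4]
turn [ 0.3  0.1 -0. ]
120
```

View pics/s2.png

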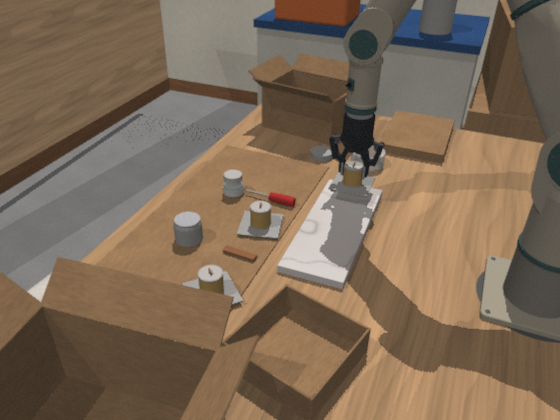

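The stand hangs level in the gripper at (353,178), over the far end of the slab. I'll lower it.

>>> jog_arm(series=[[[0,0,0],[15,1,0],1],[[0,0,0],[9,1,0],1],[[0,0,0],[2,0,0],1],[[0,0,0],[2,0,0],1],[[0,0,0],[0,0,0],1]])

```text
clock: 4.82
eef_pos: [459.6, -207.9, 71.5]
tool_rot: [-0.475, 1.571, -2.024]
force: [-0.7, 0.7, -1.2]
width: 48.7
```

>>> jog_arm(series=[[[0,0,0],[1,0,0],1],[[0,0,0],[0,0,0],1],[[0,0,0],[0,0,0],-0.4],[[0,0,0],[0,0,0],-1],[[0,0,0],[0,0,0],-1],[[0,0,0],[-25,0,0],-1],[[0,0,0],[-40,0,0],-1]])

```text
clock: 5.7
eef_pos: [458.8, -207.8, 135.0]
tool_rot: [-2.019, 1.568, 2.715]
force: [0.4, 0.4, 1.0]
width: 85.5
```

```bash
python3 -c "
from h import *
plan(627.6,-3,130,15)"
```

```text
t 5.7 pos [ 458.8 -207.8  135. ] jaw yaw 1.2 toolx [-0.003  0.001 -1.   ] F [0.42 0.4  1.03] w 85.5 q1,q7 [0.58 0.04]
shift [   4.8  173.3 -201. ]
turn [-13.8  -0.1   0.1]
```

>>> jog_arm(series=[[[0,0,0],[0,29,-33],-1],[[0,0,0],[0,29,-34],-1],[[0,0,0],[0,29,-33],-1],[[0,0,0],[0,29,-34],-1],[[0,0,0],[0,29,-33],-1],[[0,0,0],[5,28,-34],-1],[[-7,0,0],[15,0,0],-1],[[-7,0,0],[15,0,0],-1]])

```text
clock: 6.7
eef_pos: [628.4, -2.6, 99.6]
tool_rot: [-1.307, 1.571, -2.607]
force: [-0.0, -0.4, -0.4]
width: 85.1
```

```bash
python3 -c "
from h import *
plan(627.6,-3,54,15)"
```

```text
t 6.7 pos [628.4  -2.6  99.6] jaw yaw 15.5 toolx [-0. -0. -1.] F [-0.01 -0.43 -0.4 ] w 85.1 q1,q7 [ 0.16 -0.1 ]
shift [45.6 -0.8  0.2]
turn [0.5 0.  0. ]
```

>>> jog_arm(series=[[[0,0,0],[25,-1,0],-1],[[0,0,0],[20,0,0],-1],[[0,0,0],[0,0,0],-1],[[0,0,0],[0,0,0],0.3],[[0,0,0],[0,0,0],1],[[0,0,0],[0,0,0],1],[[0,0,0],[0,0,0],1],[[0,0,0],[0,0,0],1]])

```text
clock: 7.7
eef_pos: [628.2, -3.6, 56.7]
tool_rot: [1.287, 1.569, -0.018]
force: [-0.5, 0.2, 6.5]
width: 48.3
```

```bash
python3 -c "
from h import *
plan(456.2,-68.2,100,1.2)"
```

```text
t 7.7 pos [628.2  -3.6  56.7] jaw yaw 15.2 toolx [ 0.002 -0.    -1.   ] F [-0.45  0.19  6.5 ] w 48.3 q1,q7 [ 0.14 -0.13]
shift [ -43.7 -182.8   17.2]
turn [14.   0.  -0.1]
```

>>> jog_arm(series=[[[0,0,0],[-20,0,0],1],[[0,0,0],[-25,0,0],1],[[0,0,0],[0,-36,3],1],[[0,0,0],[0,-48,5],1],[[0,0,0],[0,-50,5],1],[[0,0,0],[0,-48,4],1],[[7,0,0],[0,0,0],1],[[7,0,0],[0,0,0],1]])

```text
clock: 8.7
eef_pos: [456.0, -68.3, 101.3]
tool_rot: [1.399, 1.57, -0.155]
force: [0.9, 0.4, -3.5]
width: 48.8
```

```bash
python3 -c "
from h import *
plan(456.2,-68.2,72.7,1.2)"
```

```text
t 8.7 pos [456.  -68.3 101.3] jaw yaw 1.0 toolx [ 0.001 -0.    -1.   ] F [ 0.92  0.42 -3.48] w 48.8 q1,q7 [ 0.24 -0.26]
shift [28.6  0.1 -0.1]
turn [-0.2  0.  -0.1]
```

>>> jog_arm(series=[[[0,0,0],[15,0,0],1],[[0,0,0],[9,0,0],1],[[0,0,0],[2,0,0],1],[[0,0,0],[3,0,0],1],[[0,0,0],[0,0,0],1],[[0,0,0],[0,0,0],1]])

```text
clock: 9.45
eef_pos: [456.2, -67.8, 72.6]
tool_rot: [1.124, 1.57, -0.425]
force: [-2.6, 1.6, 9.6]
width: 48.6
```

>>> jog_arm(series=[[[0,0,0],[-0.5,0,0],1],[[0,0,0],[0,0,0],-0.4],[[0,0,0],[0,0,0],-1],[[0,0,0],[0,0,0],-1],[[0,0,0],[-25,0,0],-1],[[0,0,0],[-40,0,0],-1]])

```text
clock: 10.2
eef_pos: [455.3, -67.7, 136.6]
tool_rot: [-1.725, 1.568, 3.009]
force: [0.7, -0.2, -0.6]
width: 85.7
```

```bash
python3 -c "
from h import *
plan(621.3,257.5,120,47.5)"
```

```text
t 10.2 pos [455.3 -67.7 136.6] jaw yaw 1.3 toolx [-0.003  0.    -1.   ] F [ 0.69 -0.22 -0.62] w 85.7 q1,q7 [ 0.28 -0.24]
shift [  16.2  173.2 -321.5]
turn [-46.2  -0.1   0.2]
```

>>> jog_arm(series=[[[0,0,0],[0,21,-40],-1],[[0,0,0],[0,22,-40],-1],[[0,0,0],[0,22,-40],-1],[[0,0,0],[0,22,-40],-1],[[0,0,0],[0,21,-40],-1],[[0,0,0],[0,22,-40],-1],[[0,0,0],[0,22,-41],-1],[[0,0,0],[0,21,-40],-1]])

```text
clock: 11.2
eef_pos: [622.6, 258.0, 136.5]
tool_rot: [-0.804, 1.57, -2.354]
force: [1.6, -0.4, -0.7]
width: 85.3
```

>>> jog_arm(series=[[[-10,0,0],[0,0,0],-1],[[-10,0,0],[0,0,0],-1],[[-10,0,0],[5,0,0],-1],[[-10,0,0],[10,0,0],-1],[[-6,0,0],[10,0,0],-1],[[0,0,0],[0,0,0],-1]])

```text
clock: 11.95
eef_pos: [621.4, 256.1, 110.6]
tool_rot: [-2.047, 1.568, -2.794]
force: [-1.0, 0.6, -0.2]
width: 85.7
```

```bash
python3 -c "
from h import *
plan(621.3,257.5,54,47.5)"
```

```text
t 11.95 pos [621.4 256.1 110.6] jaw yaw 47.2 toolx [-0.002 -0.001 -1.   ] F [-0.99  0.55 -0.23] w 85.7 q1,q7 [-0.18  0.01]
shift [56.6  1.1 -1. ]
turn [-0.3 -0.1  0.1]
```

>>> jog_arm(series=[[[0,0,0],[25,1,-1],-1],[[0,0,0],[31,0,0],-1],[[0,0,0],[0,0,0],-1],[[0,0,0],[0,0,0],0.3],[[0,0,0],[0,0,0],1],[[0,0,0],[0,0,0],1],[[0,0,0],[0,0,0],1],[[0,0,0],[0,0,0],1]])

```text
clock: 12.95
eef_pos: [623.1, 258.7, 57.8]
tool_rot: [1.131, 1.568, 0.385]
force: [-0.5, -1.1, 6.0]
width: 48.6
```

```bash
python3 -c "
from h import *
plan(453.3,71.8,100,1.2)"
```

```text
t 12.95 pos [623.1 258.7  57.8] jaw yaw 47.2 toolx [ 0.003  0.001 -1.   ] F [-0.5  -1.11  6.02] w 48.6 q1,q7 [-0.2  -0.02]
shift [ -42.8 -252.4    2.4]
turn [46.   0.  -0.2]
```

>>> jog_arm(series=[[[0,0,0],[-20,0,0],1],[[0,0,0],[-25,0,0],1],[[0,0,0],[0,-34,0],1],[[0,0,0],[0,-44,0],1],[[0,0,0],[0,-46,1],1],[[0,0,0],[0,-46,1],1],[[0,0,0],[0,-46,0],1],[[0,0,0],[0,-36,0],1]])

```text
clock: 13.95
eef_pos: [451.4, 70.2, 101.9]
tool_rot: [-0.155, 1.57, -0.903]
force: [1.0, -0.0, -2.7]
width: 48.6
```

>>> jog_arm(series=[[[10,0,0],[0,0,0],1],[[10,0,0],[0,0,0],1],[[10,0,0],[0,0,0],1],[[10,0,0],[0,0,0],1],[[6,0,0],[0,0,0],1],[[0,0,0],[0,0,0],1]])

```text
clock: 14.7
eef_pos: [453.0, 72.2, 101.7]
tool_rot: [1.699, 1.569, 0.151]
force: [0.2, 1.0, -3.4]
width: 48.7
```

```bash
python3 -c "
from h import *
plan(453.3,71.8,73.8,1.2)"
```

```text
t 14.7 pos [453.   72.2 101.7] jaw yaw 1.3 toolx [ 0.002  0.    -1.   ] F [ 0.18  0.98 -3.37] w 48.7 q1,q7 [-0.09 -0.51]
shift [27.9  0.3  0.4]
turn [ 0.1 -0.  -0.1]
```

>>> jog_arm(series=[[[0,0,0],[15,0,0],1],[[0,0,0],[9,0,0],1],[[0,0,0],[2,0,0],1],[[0,0,0],[2.5,0,0],1],[[0,0,0],[0,0,0],1]])

```text
clock: 15.32
eef_pos: [452.4, 71.8, 73.7]
tool_rot: [1.226, 1.57, -0.323]
force: [-3.2, 0.1, 12.1]
width: 48.6
```

>>> jog_arm(series=[[[0,0,0],[0,0,0],1],[[0,0,0],[0,0,0],-0.4],[[0,0,0],[0,0,0],-1],[[0,0,0],[0,0,0],-1],[[0,0,0],[-25,0,0],-1],[[0,0,0],[-55,0,0],-1],[[0,0,0],[-55,0,0],1],[[0,0,0],[0,0,0],1]])

```text
clock: 16.32
eef_pos: [455.0, 72.3, 210.8]
tool_rot: [1.731, 1.562, 0.181]
force: [-0.0, -0.7, -0.3]
width: 51.6
```

```bash
python3 - <<'E'
from h import *
plan(453.3,71.8,120,1.2)
d=get_image("top"); save(d,"t3"); d2=get_image("side"); 
cv2.imwrite("pics/t3c.png",cv2.resize(np.hstack([d["img"][120:320,120:400],d2["img"][140:340,180:460]])[...,::-1],None,fx=1.4,fy=1.4))
P=pts(d); hsv=cv2.cvtColor(d["img"],cv2.COLOR_RGB2HSV)
t=P[...,2]; m=((t>75)&(t<92)).astype(np.uint8); m[:215]=0; m[275:]=0
n,l,st,c=cv2.connectedComponentsWithStats(m)
for i in range(1,n):
    if st[i,4]>60: q=P[l==i]; r=cv2.minEnclosingCircle(q[:,:2].astype(np.float32)); print(st[i],np.round(np.median(q,0),1),np.round(r[0],1),round(r[1],1))
E
```

```text
t 16.32 pos [455.   72.3 210.8] jaw yaw 1.2 toolx [ 0.008  0.002 -1.   ] F [-0.03 -0.73 -0.32] w 51.6 q1,q7 [ 0.01 -0.43]
shift [90.8 -2.4  0.6]
turn [ 0.  -0.1 -0.5]
[ 43 215   7  38 106] [509.2 725.6  84.5] [509.7 724.4] 56.0
[351 236  17  18 216] [ 461.  -207.9   80.1] [ 460.3 -208.7] 25.8
[304 238  17  17 214] [458.  -66.9  80.5] [457.4 -66.9] 25.4
```

View pics/t3c.png

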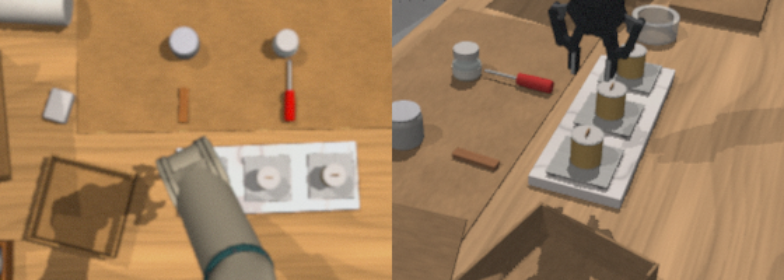

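All three stand aligned on the slab, with the tins in the right half of the composite, and the bystanders are unmoved. Next I'll press the corners, starting with the left stand.

```bash
python3 -c "
from h import *
plan(493,112,70,1.2)"
```

```text
t 16.43 pos [452.4  71.5 207.5] jaw yaw 1.2 toolx [ 0.001 -0.    -1.   ] F [0.22 0.39 0.19] w 36.3 q1,q7 [ 0.01 -0.43]
shift [137.5  41.3 -39.7]
turn [ 0.  0. -0.]
```

>>> jog_arm(series=[[[0,0,0],[5,20,-20],1],[[0,0,0],[15,18,-20],1],[[0,0,0],[45,0,0],1],[[0,0,0],[40,0,0],1],[[0,0,0],[30,0,0],1],[[0,0,0],[0,0,0],1],[[0,0,0],[0,0,0],1]])

```text
clock: 17.3
eef_pos: [489.3, 112.7, 72.2]
tool_rot: [-1.378, 1.57, -2.927]
force: [0.5, 0.2, 0.6]
width: -0.1
```

```bash
python3 -c "
from h import *
plan(493,112,54,1.2)"
```

```text
t 17.3 pos [489.3 112.7  72.2] jaw yaw 1.3 toolx [-0.001 -0.    -1.   ] F [0.45 0.16 0.64] w -0.1 q1,q7 [-0.16 -0.59]
shift [18.2  3.7  0.8]
turn [0.1 0.  0.1]
```

>>> jog_arm(series=[[[0,0,0],[5,3.5,0],1],[[0,0,0],[6,0,0],1],[[0,0,0],[5,0,0],1],[[0,0,0],[2,0,0],1],[[0,0,0],[0,0,0],1]])

```text
clock: 17.92
eef_pos: [493.0, 112.7, 54.3]
tool_rot: [-0.85, 1.571, -2.399]
force: [-0.7, -0.3, 0.0]
width: 0.2
```

>>> jog_arm(series=[[[0,0,0],[1,0,0],1],[[0,0,0],[0,0,0],1]])

```text
clock: 18.18
eef_pos: [493.1, 112.7, 54.0]
tool_rot: [1.294, 1.57, -0.255]
force: [-2.1, -0.9, 9.1]
width: 0.2
```

>>> jog_arm(series=[[[0,0,0],[1,0,0],1],[[0,0,0],[0,0,0],1]])

```text
clock: 18.42
eef_pos: [493.1, 112.7, 54.0]
tool_rot: [1.206, 1.57, -0.343]
force: [-3.0, 0.2, 18.1]
width: 0.0
```

>>> jog_arm(series=[[[0,0,0],[-12,0,0],1],[[0,0,0],[0,15,15],1],[[0,0,0],[0,5,25],1],[[0,0,0],[0,-5,25],1],[[0,0,0],[0,-15,15],1],[[0,0,0],[0,0,0],1],[[0,0,0],[9,0,0],1],[[0,0,0],[0,0,0],1]])

```text
clock: 19.42
eef_pos: [495.1, 33.8, 54.7]
tool_rot: [-2.689, 1.57, 2.047]
force: [0.8, -0.4, 0.3]
width: -0.2
```

>>> jog_arm(series=[[[0,0,0],[2,0,0],1],[[0,0,0],[0,0,0],1]])

```text
clock: 19.68
eef_pos: [495.2, 33.7, 54.0]
tool_rot: [1.927, 1.57, 0.379]
force: [-2.2, 0.5, 9.2]
width: -0.1
```

>>> jog_arm(series=[[[0,0,0],[-12,0,0],1],[[0,0,0],[0,1,25],1],[[0,0,0],[0,1,25],1],[[0,0,0],[0,1,11],1],[[0,0,0],[0,0,0],1],[[0,0,0],[10,0,0],1],[[0,0,0],[0,0,0],1]])

```text
clock: 20.55
eef_pos: [498.6, -27.0, 54.5]
tool_rot: [-1.954, 1.569, 2.781]
force: [0.5, -0.0, -0.0]
width: 0.4
```

>>> jog_arm(series=[[[0,0,0],[2,0,0],1],[[0,0,0],[0,0,0],1]])

```text
clock: 20.8
eef_pos: [498.8, -27.2, 54.0]
tool_rot: [-2.385, 1.571, 2.351]
force: [-1.3, 1.6, 10.3]
width: -0.1
```

Rigid again. Next is the -y corner of the middle stand.

>>> jog_arm(series=[[[0,0,0],[-12,0,0],1],[[0,0,0],[0,15,15],1],[[0,0,0],[0,5,25],1],[[0,0,0],[0,-5,25],1],[[0,0,0],[0,-16,15],1],[[0,0,0],[0,0,0],1],[[0,0,0],[10,0,0],1],[[0,0,0],[0,0,0],1]])

```text
clock: 21.8
eef_pos: [499.8, -106.8, 54.6]
tool_rot: [-2.432, 1.57, 2.304]
force: [-0.5, -0.8, 0.6]
width: 0.1
```

>>> jog_arm(series=[[[0,0,0],[2,0,0],1],[[0,0,0],[0,0,0],1]])

```text
clock: 22.05
eef_pos: [500.1, -107.0, 54.1]
tool_rot: [2.146, 1.57, 0.599]
force: [-2.1, 1.9, 9.1]
width: 0.2
```

The middle stand is sound too, so the right one should be the bent stand. I'll press its corners to confirm.

>>> jog_arm(series=[[[0,0,0],[-12,0,0],1],[[0,0,0],[0,0,25],1],[[0,0,0],[0,0,25],1],[[0,0,0],[0,0,11],1],[[0,0,0],[0,0,0],1],[[0,0,0],[10,0,0],1],[[0,0,0],[0,0,0],1]])

```text
clock: 22.92
eef_pos: [500.9, -167.8, 54.5]
tool_rot: [-2.267, 1.569, 2.469]
force: [-1.1, 0.1, 0.1]
width: 0.1
```

>>> jog_arm(series=[[[0,0,0],[2,0,0],1],[[0,0,0],[0,0,0],1]])

```text
clock: 23.18
eef_pos: [501.1, -168.1, 54.0]
tool_rot: [-2.251, 1.57, 2.484]
force: [-1.3, 0.9, 9.3]
width: 0.2
```

>>> jog_arm(series=[[[0,0,0],[-12,0,0],1],[[0,0,0],[0,15,15],1],[[0,0,0],[0,5,25],1],[[0,0,0],[0,-5,25],1],[[0,0,0],[0,-16,15],1],[[0,0,0],[0,0,0],1],[[0,0,0],[10,0,0],1],[[0,0,0],[0,0,0],1]])

```text
clock: 24.18
eef_pos: [501.9, -247.6, 54.5]
tool_rot: [-2.523, 1.569, 2.213]
force: [-0.5, 0.3, 0.5]
width: -0.0
```

>>> jog_arm(series=[[[0,0,0],[2,0,0],1],[[0,0,0],[0,0,0],1]])

```text
clock: 24.42
eef_pos: [502.2, -248.7, 53.2]
tool_rot: [2.715, 1.571, 1.167]
force: [0.4, 0.9, -0.0]
width: 0.1
```

It yields: TCP z is 53.2 at almost no force. I'll press it to the stop and hold.

>>> jog_arm(series=[[[0,0,0],[1.5,0,0],1],[[0,0,0],[1,0,0],1],[[0,0,0],[0,0,0],1],[[0,0,0],[0,0,0],1],[[0,0,0],[0,0,0],1]])

```text
clock: 25.05
eef_pos: [502.3, -249.1, 51.4]
tool_rot: [1.302, 1.57, -0.247]
force: [0.3, 1.6, 5.7]
width: -0.1
```

```bash
python3 -c "
from h import *
plan(500,-248,70); d=get_image('side'); cv2.imwrite('pics/rock.png',cv2.resize(d['img'][120:280,260:420,::-1],None,fx=3.5,fy=3.5,interpolation=2)); plan(500,-248,70)"
```

```text
t 25.05 pos [ 502.3 -249.1   51.4] jaw yaw 1.2 toolx [ 0.001 -0.    -1.   ] F [0.32 1.63 5.67] w -0.1 q1,q7 [ 0.6  -0.02]
shift [-18.6  -2.2  -1.2]
t 25.1 pos [ 502.3 -249.1   51.4] jaw yaw 1.2 toolx [ 0.001 -0.    -1.   ] F [-0.27  0.61  5.87] w -0.1 q1,q7 [ 0.6  -0.02]
shift [-18.6  -2.2  -1.2]
```

View pics/rock.png

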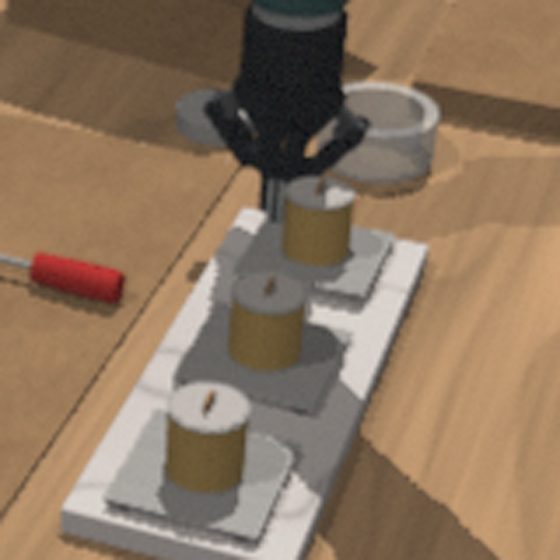

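The picture shows the far stand pressed at its far corner and rocked. The drop is 2.6 mm at 5.8 N, held for about 0.4 s. Next I'll lift clear and take it to the box.

>>> jog_arm(series=[[[0,0,0],[-5,0,0],1],[[0,0,0],[-40,0,0],1],[[0,0,0],[-40,0,0],0],[[0,0,0],[0,-22,-22],-1],[[0,0,0],[0,-20,-20],-1],[[0,0,0],[0,0,0],-1]])

```text
clock: 25.85
eef_pos: [457.2, -206.9, 136.0]
tool_rot: [-1.781, 1.569, 2.954]
force: [0.5, -0.7, -0.2]
width: 72.5
```

```bash
python3 - <<'E'
from h import *
d=get_image("top"); P=pts(d); t=P[...,2]; m=((t>75)&(t<92)).astype(np.uint8); m[:215]=0; m[275:]=0
n,l,st,c=cv2.connectedComponentsWithStats(m)
for i in range(1,n):
    if st[i,4]>60: q=P[l==i]; r=cv2.minEnclosingCircle(q[:,:2].astype(np.float32)); print(np.round(np.median(q,0),1),np.round(r[0],1),round(r[1],1))
plan(460,-208.3,73,1.2)
E
```

```text
[509.7 725.9  82.6] [509.9 723.9] 55.9
[457.8 -67.1  80.5] [457.3 -67.2] 25.3
[454.2  73.2  80.1] [453.5  72.3] 25.8
t 25.9 pos [ 458.7 -208.   136.1] jaw yaw 1.3 toolx [-0. -0. -1.] F [-0.6   0.69 -0.92] w 78.9 q1,q7 [ 0.62 -0.02]
shift [63.1  1.3  0.3]
turn [0.1 0.  0. ]
```

>>> jog_arm(series=[[[0,0,0],[15,1,0],-1],[[0,0,0],[25,0,0],-1],[[0,0,0],[23,0,0],-1],[[0,0,0],[0,0,0],0.3],[[0,0,0],[0,0,0],1],[[0,0,0],[0,0,0],1],[[0,0,0],[0,0,0],1],[[0,0,0],[0,0,0],1]])

```text
clock: 26.9
eef_pos: [460.3, -208.3, 73.2]
tool_rot: [1.188, 1.57, -0.362]
force: [0.1, 0.1, -0.1]
width: 48.9
```

```bash
python3 -c "
from h import *
plan(403.4,337.6,190,-15)"
```

```text
t 26.9 pos [ 460.3 -208.3   73.2] jaw yaw 1.2 toolx [ 0.001 -0.    -1.   ] F [ 0.11  0.13 -0.14] w 48.9 q1,q7 [ 0.56 -0.09]
shift [-117.   -45.1 -547. ]
turn [16.2  0.  -0.1]
```

>>> jog_arm(series=[[[0,0,0],[-30,0,0],1],[[0,0,0],[-45,0,0],1],[[0,0,0],[-45,0,0],1],[[0,0,0],[0,0,-35],1],[[0,0,0],[0,0,-50],1],[[0,0,0],[0,0,-50],1],[[0,0,0],[0,0,-50],1],[[0,0,0],[0,0,-50],1]])

```text
clock: 27.9
eef_pos: [454.6, 28.2, 192.9]
tool_rot: [0.97, 1.571, -0.58]
force: [0.5, 0.3, -1.6]
width: 48.6
```

>>> jog_arm(series=[[[0,0,0],[0,0,-50],1],[[0,0,0],[0,0,-50],1],[[0,0,0],[0,0,-50],1],[[0,0,0],[0,-10,-50],1],[[0,0,0],[0,-15,-45],1],[[0,0,0],[0,-15,-40],1],[[0,0,0],[0,-5,-27],1],[[8,0,0],[0,0,0],1]])

```text
clock: 28.9
eef_pos: [401.7, 340.8, 192.9]
tool_rot: [-2.776, 1.568, 1.82]
force: [0.2, -0.8, -2.1]
width: 48.3
```

```bash
python3 -c "
from h import *
plan(403.4,337.6,58,-14.7)"
```

```text
t 28.9 pos [401.7 340.8 192.9] jaw yaw -6.7 toolx [-0.001  0.002 -1.   ] F [ 0.24 -0.78 -2.11] w 48.3 q1,q7 [-0.51 -1.16]
shift [134.9   2.2   3.2]
turn [ 8.  -0.1  0.1]
```

>>> jog_arm(series=[[[0,0,0],[10,2,3],1],[[8,0,0],[0,0,0],1],[[0,0,0],[35,0,0],1],[[0,0,0],[40,0,0],1],[[0,0,0],[30,0,0],1],[[0,0,0],[12,0,0],1],[[0,0,0],[3,0,0],1],[[0,0,0],[0,0,0],1]])

```text
clock: 29.9
eef_pos: [405.3, 334.8, 63.4]
tool_rot: [2.567, 1.57, 0.738]
force: [0.6, 1.0, -2.1]
width: 48.9
```

>>> jog_arm(series=[[[0,0,0],[2,0,0],1],[[0,0,0],[2,0,0],1],[[0,0,0],[0,0,0],1]])

```text
clock: 30.28
eef_pos: [404.9, 334.6, 59.0]
tool_rot: [2.329, 1.57, 0.5]
force: [-1.1, -0.4, -2.9]
width: 48.3
```

>>> jog_arm(series=[[[0,0,0],[1.5,0,0],1],[[0,0,0],[0,0,0],1]])

```text
clock: 30.52
eef_pos: [405.0, 334.8, 58.2]
tool_rot: [2.235, 1.57, 0.406]
force: [-1.4, -1.1, 5.6]
width: 48.6
```

Contact with the box floor. I'll let go and back away.

>>> jog_arm(series=[[[0,0,0],[0,0,0],-0.4],[[0,0,0],[0,0,0],-1],[[0,0,0],[0,0,0],-1],[[0,0,0],[-25,0,0],-1],[[0,0,0],[-50,0,0],-1],[[0,0,0],[-50,0,0],-1],[[0,0,0],[-30,-20,-50],-1],[[0,0,0],[0,-20,-50],-1]])

```text
clock: 31.52
eef_pos: [393.3, 443.5, 215.7]
tool_rot: [2.632, 1.564, 0.801]
force: [0.4, 0.6, -0.3]
width: 85.7
```

>>> jog_arm(series=[[[0,0,0],[0,0,-55],-1],[[0,0,0],[0,0,-55],-1],[[0,0,0],[0,0,-55],-1],[[0,0,0],[0,0,0],-1],[[0,0,0],[0,0,0],-1]])

```text
clock: 32.15
eef_pos: [433.4, 600.1, 211.4]
tool_rot: [-0.086, 1.569, -1.914]
force: [-0.3, -0.1, -0.8]
width: 85.6
```

```bash
python3 - <<'E'
from h import *
plan(400,340,200)
d=get_image("top"); e=get_image("side"); save(e,"end_side")
cv2.imwrite("pics/end.png",cv2.resize(np.hstack([d["img"][120:320,120:400],e["img"][140:400,180:460][:200]])[...,::-1],None,fx=1.4,fy=1.4))
P=pts(d); o=dict(np.load("top.npz"))
def tin(u,v,a,b):
    q=P[v-25:v+25,u-25:u+25]; q=q[(q[...,2]>a)&(q[...,2]<b)]; return np.round(cv2.minEnclosingCircle(q[:,:2].astype(np.float32))[0],1),np.round(np.median(q,0),1),len(q)
print("slab",tin(304,246,75,92),tin(261,246,75,92))
q=P[245:292,155:205]; q=q[(q[...,2]>57)&(q[...,2]<75)]; print("box tin",np.round(np.median(q,0),1),len(q))
E
```

```text
t 32.15 pos [433.4 600.1 211.4] jaw yaw -14.8 toolx [-0.001 -0.002 -1.   ] F [-0.33 -0.1  -0.84] w 85.6 q1,q7 [-0.83 -1.42]
shift [ 11.9  34.  260. ]
slab (array([457.4, -67. ]), array([457.7, -66.7,  80. ]), 212) (array([453.3,  72.3]), array([451.9,  73.1,  79.8]), 213)
box tin [405.7 333.4  64.6] 242
```

View pics/end.png

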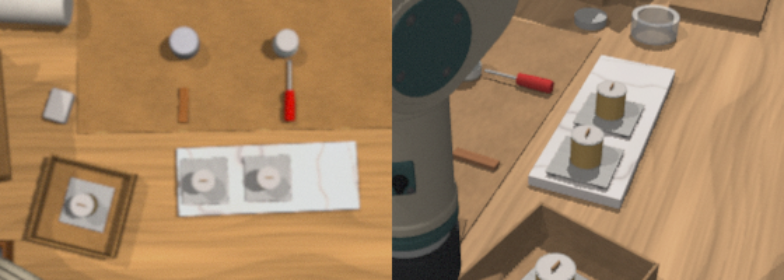

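The bent stand is in the middle of the box, with its tin at (83,205) in the composite. The two sound ones stand on the slab at (204,180) and (267,178). The bystanders haven't moved and the arm is clear.

```bash
python3 -c "
from h import *
print(finish_job())"
```

```text
the job is handed in; nothing more can be done
None
```

The job is handed in: the bent stand is in the reject box and the two sound ones are on the slab. The hand-in reports no verdict, so the result rests on my own checks. It took about 32 s of the 72 s allowed.

- **Placing:** I set all three stands side by side on the slab, about 140 mm apart.
- **Pressing:** I pressed two neighbouring corners on each stand, one on each diagonal. Five of the six held firm at about 9 N, with the tool at z 54.0–54.1 mm. The sixth was the +x −y corner of the stand at the slab's right-hand (−y) end. It gave way at almost no force and stopped 2.6 mm lower. I held it there at about 5.7 N for roughly 0.4 s.
- **Reject box:** I set that stand down in the box, let go and backed away.

**Last checks:**
- **Bent stand:** its tin top is at z 64.6 mm (64 expected), about 5 mm from the box centre.
- **Sound stands:** their tins are within about 0.5 mm of where I set them, with tops at z 80 mm (79 expected).
- **Bystanders:** those in the last picture look unmoved, judged by eye only. The jar and can were partly hidden in the side view but clear in the top view.
- **Not measured directly:** I didn't measure the final tilt of the stands or the load on each foot.

None of these checks failed or disagreed.

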